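# Hang the bottle-neck gauge on the sprung stud inside its cabinet

## Robot

A 6-joint arm with a two-finger parallel gripper is mounted at the origin on a cart in front of the work surface, level with it; the furniture and walls round the work are solid. World frame = base frame: x ahead of the robot, y to its left, z up, the work surface at z = 0. Lengths are in m, angles in rad, forces in N, time in s.
With the tool pointing down it reaches from about 0.4 to 0.825 m from the base axis. Payload 7 kg.
Tool frame: the origin (TCP) lies at the very end of the fingers, on their centre line; the grasp point (between the pads) lies 19 mm behind it; x points along the fingers, z is the direction in which the jaws open and shut, and the axes are right-handed (so a half turn about x gives the same grasp; the last joint's range is limited). The gripper opens to 88 mm and grips with 3 to 60 N. Pads are 19 mm wide; open, the fingers measure 130 mm over their backs; the gripper's body (78 mm by 193 mm) begins 47 mm behind the grasp point.
Start: joints at [0.288, 0.359, 0.012, 0, -1.224, -0.288], TCP at [0.675, -0, 0.198] pointing down, gripper open.
Joint ranges: [-3.07, 3.07], [-1.43, 2.12], [-1.02, 1.25], [-3.03, 1.67], [-3.05, -0], [-3.03, 3.03]. Speed limits (rad/s): [2.39, 2.39, 3.01, 3.14, 3.14, 3.14].

## Interface

Orientations are given as a unit quaternion [w, x, y, z].
In Python, from cell import env gives the robot as it stands. Calls block until the motion is done:
- env.move_pose(position, orientation): joint-space move of the TCP to a pose.
- env.servo_line(position, attitude=None, rate=0.15): straight line of the TCP; attitude=None keeps the orientation; rate is the mean speed in m/s.
- env.set_joints(angles): joint-space move.
- env.move_gripper(opening, force=None): finger opening in m; force is the grip in N (None keeps the last); returns when the fingers have stopped.
- env.hold(seconds).
- env.inverse_kinematics(position, orientation): joint angles nearest the present ones, or None.
- env.camera(name): name is "scene" or "side" or "wrist"; returns a dict with "img" (480x640x3 uint8, blue, green, red), "K" (3x3 intrinsics, pixels), "distortion" ([k1, k2, p1, p2, k3] as OpenCV has them; the pictures are not rectified), "R" (3x3) and "t" (3): a world point X has camera coordinates R X + t; the wrist camera has in their place "T_tool_cam" (4x4, takes a point from camera to tool coordinates, whose origin is the TCP and whose axes are the tool frame's). Camera axes: x right, y down, z forward; pixel columns grow to the right and rows downward; lengths in m; the calibration is good to about 2 mm. A picture is of the moment at which its call begins: read the wrist's pose just before it. There is no depth.
A pose or a line that the arm cannot do raises env.PlanningError and nothing moves.
- env.job_done(): hands the job in, once; it reports no verdict.
Readings, each from a call of its own:
- env.current_t(): time.
- env.current_joint_positions(): joint angles.
- env.current_dq(): joint speeds.
- env.current_effort(): joint torques, N m.
- env.current_position(): TCP position.
- env.current_ee_rot(): TCP orientation.
- env.current_wrist_force(): force on the tool from outside, world axes, zero at the start.
- env.current_wrist_torque(): the same for the moment, N m.
- env.current_width(): finger opening in m.
Only numpy, scipy, OpenCV 4.12 (cv2) and the standard library are available. Lean on these libraries where they do the work, as an engineer would, in place of code of your own. Each camera call takes 0.05 s, during which the arm holds its last target.

## Task

The necks are checked, so put the bottle-neck gauge away: pull it up out of its bench rest, lower it upright through the opening of the gauge cabinet without touching the white frame, and hang it by its keyhole on the orange-headed stud inside. Feel for the stud, as it is clamped a little to one side or the other; push the keyhole's round part over the head and back against the spring collar, then slide the gauge down until it sits fully home on the stud, and let go. Work gently, never press hard on the stud or cabinet, and leave the bottle, beaker and cap box where they stand.

Things in the scene. Friction and masses are not known exactly. Their poses are not given: they have to be found in the camera images.
- gauge: Bottle-neck gauge, 0.14 to 0.22 kg: an upright flat steel plate, 5 mm thick (its x), 54 mm wide (its y), shoulders at z = 84 to 98 mm, blue grip on top. Origin: middle of the foot; z up the plate. Front and back alike. A fork notch 30 mm wide opens downward (foot to z = 29 mm). It stands loose and upright in the slot of the rest, its foot 8 mm above the desk.
- gauge_grip (a point): Middle of the gauge's blue grip, 123 mm above its foot, axes as the gauge's. The grip is 26 mm wide (y), 22 mm deep (x), from 98 to 142 mm above the foot: pinch it from above across its width, along the gauge's y.
- gauge_hole (a point): Centre of the round part of the gauge's keyhole, 60 mm above the foot, axes as the gauge's. The round part is 18.5 mm across; upward, 6.5 to 8.6 mm above this point, a 45 degree funnel narrows it to a slot 9 mm wide, which ends round 24 mm above this point.
- gauge_eye (a point): Point in the gauge's keyhole slot, mid plate, 20.5 mm above gauge_hole and 3.5 mm below the slot's upper end: the stud's axis passes here when the gauge hangs fully home. Axes as the gauge's.
- rest: Grey plastic bench rest, fixed, 56 (x) x 100 (y) x 30 mm high, origin under its centre. A slot along its y, 6.8 mm wide, 58 mm long and 22 mm deep, holds the gauge's foot: lift straight up to free it.
- cabinet: Grey steel gauge cabinet, fixed, 116 deep (x) x 206 mm wide (y), sloping open top: front wall 108, back wall 160 mm high, walls 6 mm. Origin under its centre, front to -x, z up. Blue lid folded down behind it. Inside, an aluminium rail along y, front face at x = +17 mm, 104 to 128 mm high, carries the stud. Small gauges hang fixed on its ends, beyond y = +50 and -60 mm, below 118 mm.
- hanger_mid (a point): Nominal hanging point: cabinet x = +2.5, y = 0, z = 116 mm, cabinet axes; gauge_eye comes here when hung if the stud is clamped in the middle. THE STUD'S PLACE ALONG y IS NOT MEASURED: it is clamped anywhere within 20 mm either side and stays put; find it by sight and touch. It points to -x: stem 7 mm thick, orange head 15 mm across, from 2.5 to 8 mm in front (-x) of this point.
- collar_face (a point): Cabinet x = +3, y = 0, z = 116 mm, cabinet axes: depth of the front face of the black spring collar on the stem when free (3 mm behind the head's rear). It is 26 mm across and gives 8 mm along +x, 2 N to start, 5 N fully back. Pushed back 3 to 6 mm (mid plate 0.5 to 3.5 mm beyond this point) it lets the 5 mm plate slide behind the head; let go, it clamps the plate to the head.
- frame: White round edging, 10 mm thick, round the cabinet's opening; origin and axes as the cabinet's. Its middle line runs at x = -55 mm (front, 109 mm high) and x = +55 mm (back, 161 mm high), sloping between them at y = -100 and +100 mm; clear opening 100 x 190 mm. Neither gauge nor robot may touch it.
- finished_bottle: Full clear oil bottle with a white cap, 69 mm across, 269 mm tall, standing loose; origin under its centre. Bystander.
- beaker: Empty clear beaker, 70 mm across, 90 mm tall, standing loose; origin under its centre. Bystander.
- cap_box: Grey-blue parts box with a closed clear lid, caps inside, 146 (x) x 120 (y) x 66 mm, loose; origin under its centre. Bystander.
There are look-alikes about, which are no part of the job. What is shaped like the rest but purple is not meant.

How it is judged:
On the way, in this order (a step that is already met when the one before it is completed fails the run):
1. the gauge is pulled up clear of its rest (z of gauge in the frame of rest above 0.05 m), for 0.2 s.
2. the keyhole's round part is over the stud's head and the plate is pushed back against the collar (x of gauge_eye in the frame of hanger_mid between -0.001 and 0.008 m and z of gauge_eye in the frame of hanger_mid between 0.012 and 0.027 m and y of gauge_eye in the frame of hanger_mid between -0.025 and 0.025 m), for 0.1 s.
At the end, for the whole second after the job is handed in: The gauge hangs released and at rest on the stud: its eye point within 3 mm of the stud's height, behind the stud's head (-3 to +4 mm from hanger_mid along the cabinet's x), within 24 mm of the cabinet's middle, upright within 0.1 rad and square to the cabinet within 0.12 rad (x of gauge_eye in the frame of hanger_mid between -0.003 and 0.004 m and y of gauge_eye in the frame of hanger_mid between -0.024 and 0.024 m and z of gauge_eye in the frame of hanger_mid between -0.003 and 0.003 m and angle between gauge's own z axis and vertical below 0.1 rad and angle between the x axis of gauge and the x axis of cabinet, either way round below 0.12 rad and linear speed of gauge below 0.01 m/s and contact force between gauge and the fingers below 0.1 N); the robot touches nothing.
It fails at once if the gauge or the robot touches the cabinet's white frame (more than 2 N) (contact force between any of gauge, the fingers, the arm and frame above 2 N).
It fails at once if the gauge is pressed on the stud or cabinet with more than 25 N (contact force between gauge and cabinet above 25 N).
It fails at once if the finished bottle is moved more than 20 mm or tipped (distance of finished_bottle from where it was at the start of the episode above 0.02 m or angle between finished_bottle's own z axis and vertical above 0.2 rad).
It fails at once if the beaker is moved more than 20 mm or tipped (distance of beaker from where it was at the start of the episode above 0.02 m or angle between beaker's own z axis and vertical above 0.2 rad).
It fails at once if the cap box is moved more than 20 mm or tipped (distance of cap_box from where it was at the start of the episode above 0.02 m or angle between cap_box's own z axis and vertical above 0.2 rad).
It also fails if it takes over 61 s, if anything falls off the work surface, if the arm or the gripper's body presses on something with over 40 N, if the wrist force passes 120 N, or if a joint passes its speed limit or range.

## Working session

There is one attempt and no reset: what is moved stays moved. The work goes in short steps, each a Python script; the robot and the scene stay as the last script left them, time stands still between calls to the robot, and variables do not carry over. Pictures are saved under pics/ and viewed, and the job is handed in when it is done.

```bash
ls; mkdir -p pics; python3 - <<'E'
from cell import env
import cv2, numpy as np
print(env.current_t())
for n in ["scene","side","wrist"]:
    c=env.camera(n); cv2.imwrite(f"pics/{n}0.png",c["img"]); 
    print(n,c["K"],c["distortion"],c.get("R"),c.get("t"),c.get("T_tool_cam"))
print(env.current_position(),env.current_ee_rot(),env.current_wrist_force(),env.current_width(),env.current_t())
E
```

```text
pics
0.0
scene [[618.39440726   0.         328.516836  ]
 [  0.         618.39440726 221.35811261]
 [  0.           0.           1.        ]] [-0.12844474  0.          0.          0.          0.        ] [[ 0.63077974 -0.77568307 -0.02080132]
 [-0.34648619 -0.25757127 -0.9020002 ]
 [ 0.69430846  0.57617083 -0.43123422]] [-0.43473511  0.28533287  0.88267777] None
side [[495.42358566   0.         323.86512504]
 [  0.         495.42358566 240.00116878]
 [  0.           0.           1.        ]] [-0.12673353  0.          0.          0.          0.        ] [[ 0.96086243 -0.27667863  0.01386801]
 [-0.17338993 -0.6396899  -0.74882091]
 [ 0.21605397  0.71710931 -0.66262729]] [-0.57367938  0.13558855  0.84001738] None
wrist [[333.30118945   0.         317.11353304]
 [  0.         333.30118945 244.24334808]
 [  0.           0.           1.        ]] [-0.06307171  0.          0.          0.          0.        ] None None [[ 1.13635927e-03 -2.86727913e-01  9.58011384e-01 -1.89094999e-01]
 [-2.79455190e-04 -9.58012057e-01 -2.86727783e-01  7.68802606e-02]
 [ 9.99999315e-01  5.81045191e-05 -1.16877348e-03 -1.92087289e-04]
 [ 0.00000000e+00  0.00000000e+00  0.00000000e+00  1.00000000e+00]]
[ 6.74616879e-01 -2.13140064e-05  1.96833920e-01] [-3.09538239e-05 -7.06663497e-01  6.23219987e-05  7.07549784e-01] [ 0.43403789 -0.54940684 -0.41199283] 0.08765173396827512 0.15
```

View pics/scene0.png

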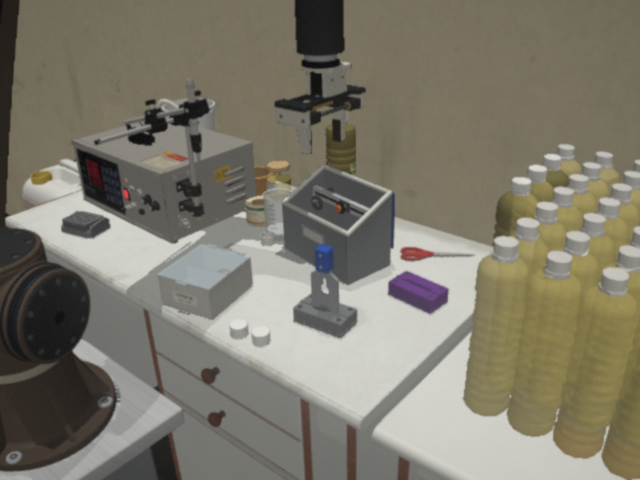

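View pics/side0.png

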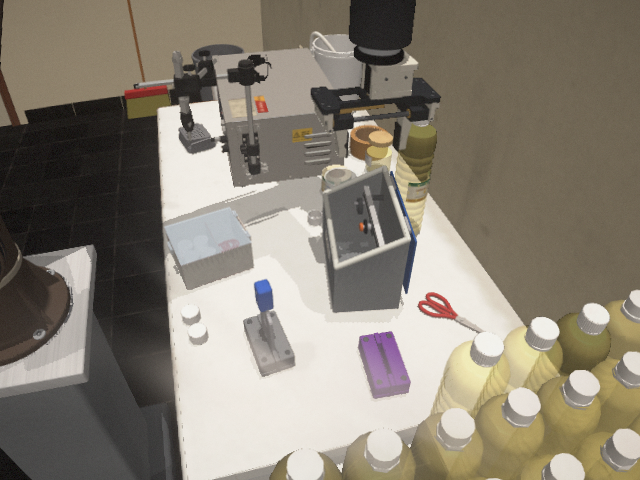

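View pics/wrist0.png

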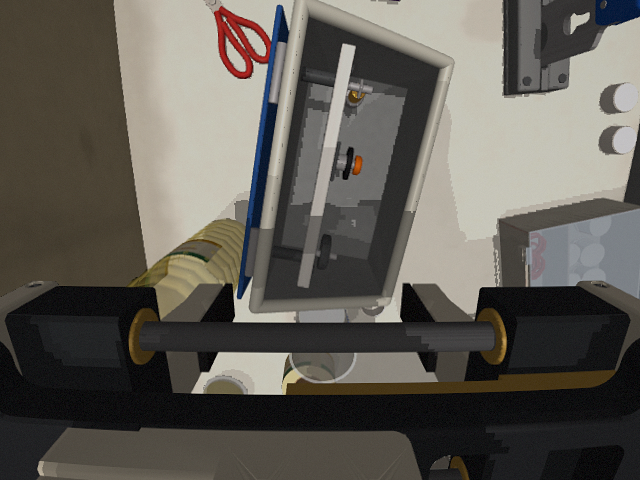

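The grey rest with the blue-gripped gauge is at scene (325,300) and side (268,335). The purple look-alike is at scene (418,290) and side (385,362), and it has no gauge. The cabinet is at wrist (340,160), with the orange stud head at about (358,165). Next come enlarged crops to confirm this and pick corners.

```bash
cat > h.py <<'E'
import cv2, numpy as np
from scipy.spatial.transform import Rotation as Ro
from cell import env
def q2R(q): return Ro.from_quat([q[1],q[2],q[3],q[0]]).as_matrix()
def R2q(R):
    q=Ro.from_matrix(R).as_quat(); return [q[3],q[0],q[1],q[2]]
def snap(n,save=None):
    p=np.array(env.current_position()); R=q2R(env.current_ee_rot())
    c=env.camera(n)
    if n=="wrist":
        T=np.array(c["T_tool_cam"]); Rwc=R@T[:3,:3]; o=R@T[:3,3]+p
        c["R"]=Rwc.T; c["t"]=-Rwc.T@o
    if save:
        cv2.imwrite(f"pics/{save}.png",c["img"]); np.savez(f"pics/{save}.npz",**{k:np.array(c[k]) for k in("img","K","distortion","R","t")})
    return c
def load(s): return dict(np.load(f"pics/{s}.npz"))
def ray(c,uv):
    u=cv2.undistortPoints(np.array(uv,float).reshape(-1,1,2),np.array(c["K"]),np.array(c["distortion"])).reshape(-1,2)
    d=np.c_[u,np.ones(len(u))]@np.array(c["R"]); o=-np.array(c["R"]).T@np.array(c["t"])
    return o,d
def onz(c,uv,z):
    o,d=ray(c,uv); z=np.broadcast_to(z,len(d)); return o+d*((z-o[2])/d[:,2])[:,None]
def tri(obs):
    A=np.zeros((3,3));b=np.zeros(3)
    L=[]
    for c,uv in obs:
        o,d=ray(c,uv);d=d[0]/np.linalg.norm(d[0]);P=np.eye(3)-np.outer(d,d);A+=P;b+=P@o;L.append((o,P))
    X=np.linalg.solve(A,b); return X,[np.linalg.norm(P@(X-o)) for o,P in L]
def proj(c,X):
    return cv2.projectPoints(np.array(X,float).reshape(-1,1,3),cv2.Rodrigues(np.array(c["R"]))[0],np.array(c["t"],float),np.array(c["K"]),np.array(c["distortion"]))[0].reshape(-1,2)
def crop(c,x0,y0,x1,y1,s,name):
    cv2.imwrite(f"pics/{name}.png",cv2.resize(c["img"][y0:y1,x0:x1],None,fx=s,fy=s,interpolation=cv2.INTER_CUBIC))
E
python3 - <<'E'
from h import *
for n in ["scene","side","wrist"]: snap(n,n+"A")
s=load("sceneA");crop(s,280,230,380,345,5,"c1")
s=load("sideA");crop(s,230,270,310,385,5,"c2")
s=load("wristA");crop(s,220,0,480,320,1.85,"c3")
print(q2R(env.current_ee_rot()).round(3), -s["R"].T@s["t"], s["R"].round(3))
E
```

```text
[[-0.001 -0.    -1.   ]
 [-0.    -1.     0.   ]
 [-1.     0.     0.001]] [ 0.67508236 -0.07689992  0.38622795] [[-1.     0.    -0.   ]
 [ 0.     0.958  0.287]
 [ 0.     0.287 -0.958]]
```

View pics/c1.png

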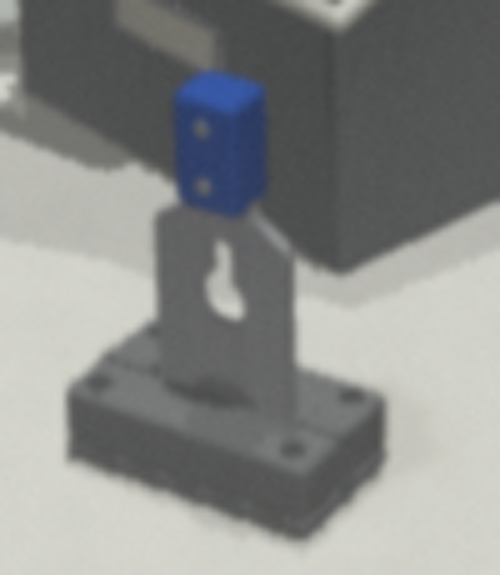

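View pics/c2.png

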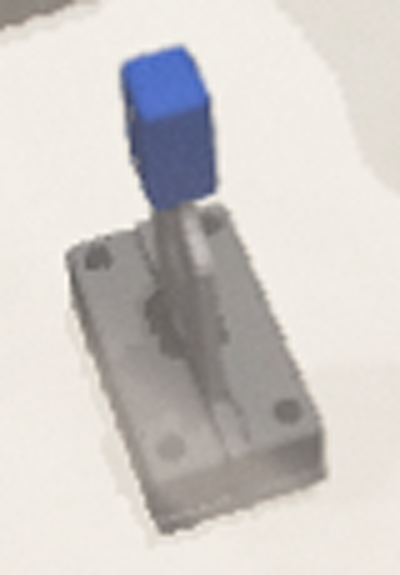

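View pics/c3.png

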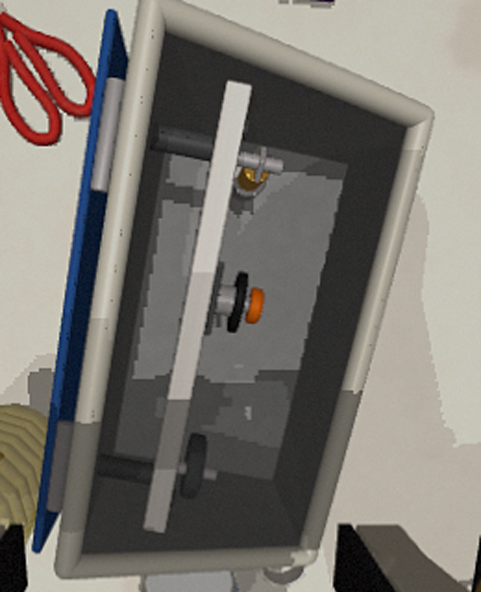

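```bash
python3 - <<'E'
from h import *
sc,si,w=load("sceneA"),load("sideA"),load("wristA")
A=lambda p,o,s:(np.array(p,float)-0.0)/s+np.array(o)
gs=A((220,88),(280,230),5); gi=A((167,85),(230,270),5)
print("grip top tri",tri([(sc,gs),(si,gi)]), onz(sc,[gs],.15),onz(si,[gi],.15))
# rest top corners z=.03 in side: crop corners
rs=[A(p,(230,270),5) for p in [(75,252),(222,207),(325,445),(160,490)]]
print("rest corners side",onz(si,rs,.03).round(4))
rs=[A(p,(280,230),5) for p in [(70,395),(300,465),(385,400)]]
print("rest corners scene",onz(sc,rs,.03).round(4))
st=A((256,305),(220,0),1.85)
print("stud",onz(w,[st],.116))
hsv=cv2.cvtColor(w["img"],cv2.COLOR_BGR2HSV); m=cv2.inRange(hsv,(3,150,120),(16,255,255)); n,l,s,c=cv2.connectedComponentsWithStats(m)
for i in range(1,n):
    if s[i,4]>20: print(s[i],c[i])
rows=[A((420,117),(220,0),1.85),A((148,10),(220,0),1.85),A((72,565),(220,0),1.85),A((308,553),(220,0),1.85)]
print("frame corners",onz(w,rows,[.109,.161,.161,.109]).round(4))
# approximate blobs elsewhere: wrist beaker/bottle bystanders
E
```

```text
grip top tri (array([ 0.45086641, -0.18841909,  0.14855977]), [np.float64(0.00029617752735535584), np.float64(0.00029617752735521425)]) [[ 0.44903407 -0.18971461  0.15      ]] [[ 0.45072927 -0.1901716   0.15      ]]
rest corners side [[ 0.4205 -0.1435  0.03  ]
 [ 0.4712 -0.1372  0.03  ]
 [ 0.4818 -0.2388  0.03  ]
 [ 0.4299 -0.2417  0.03  ]]
rest corners scene [[ 0.4144 -0.1468  0.03  ]
 [ 0.4299 -0.2365  0.03  ]
 [ 0.4783 -0.2358  0.03  ]]
stud [[ 0.64244636 -0.06177922  0.116     ]]
[354 156   9  18 107] [357.86915888 164.53271028]
frame corners [[ 0.5756 -0.1387  0.109 ]
 [ 0.6854 -0.1586  0.161 ]
 [ 0.7188  0.0383  0.161 ]
 [ 0.6116  0.0584  0.109 ]]
```

Both views confirm the grey rest holds the gauge. The cabinet frame corners check out at 0.200 × 0.111 m, with yaw about −10°. The stud is about 12 mm to cabinet −y. Next is a close wrist view of the gauge, with the tool turned to the grasp orientation.

```bash
cat >> h.py <<'E'
def toolR(yaw,tilt=0):
    # tool x down, tool z along local +y at given yaw -> camera on -x local side
    Rz=Ro.from_euler('z',yaw).as_matrix()
    B=np.array([[0,-1,0],[0,0,1],[-1,0,0]],float)  # columns: tool x,y,z in local
    return Rz@B
E
python3 - <<'E'
from h import *
B=toolR(0); print(B,np.linalg.det(B))
q=R2q(toolR(np.radians(6)))
for p in [(.40,-.19,.27),(.45,-.19,.27),(.65,-.06,.25)]:
    print(p,env.inverse_kinematics(p,q),env.inverse_kinematics(p,R2q(toolR(np.radians(6)+np.pi))))
env.move_pose((.47,-.19,.27),q)
print(env.current_t(),env.current_position(),env.current_wrist_force())
c=snap("wrist","wristB")
E
```

```text
[[ 0. -1.  0.]
 [ 0.  0.  1.]
 [-1.  0.  0.]] 1.0
(0.4, -0.19, 0.27) [ 0.00450483 -0.08033488 -0.3453296   0.         -1.30580161 -1.47058141] [ 0.00450483 -0.08033488 -0.3453296   0.         -1.30580161  1.67101125]
(0.45, -0.19, 0.27) [ 0.00400339  0.00390296 -0.26542057  0.         -1.30147279 -1.47007997] [ 0.00400339  0.00390296 -0.26542057  0.         -1.30147279  1.67151269]
(0.65, -0.06, 0.25) [ 0.20618207  0.29587534  0.04025812  0.         -1.3151791  -1.67225864] [ 0.20618207  0.29587534  0.04025812  0.         -1.3151791   1.46933401]
1.4083 [ 0.47047507 -0.18977052  0.26992984] [0.45723868 0.05065419 0.05786546]
```

View pics/wristB.png

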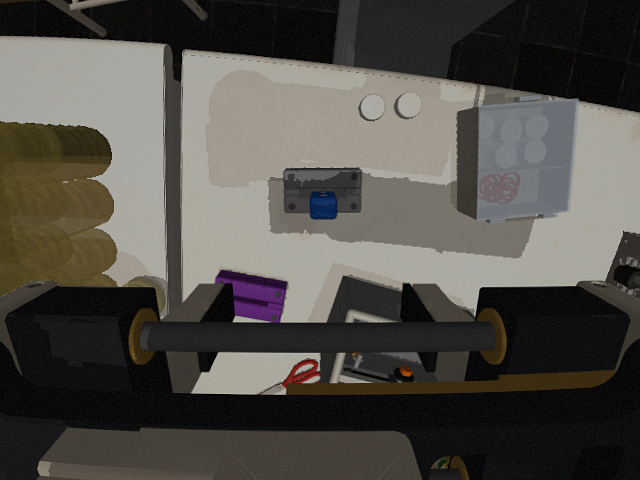

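The view shows the blue grip at (323,205), the rest at (284–361, 168–213) and purple at (250,295). Measuring these next.

```bash
python3 - <<'E'
from h import *
c=load("wristB"); crop(c,260,150,390,240,6,"c4")
E
```

```text
(no output)
```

View pics/c4.png

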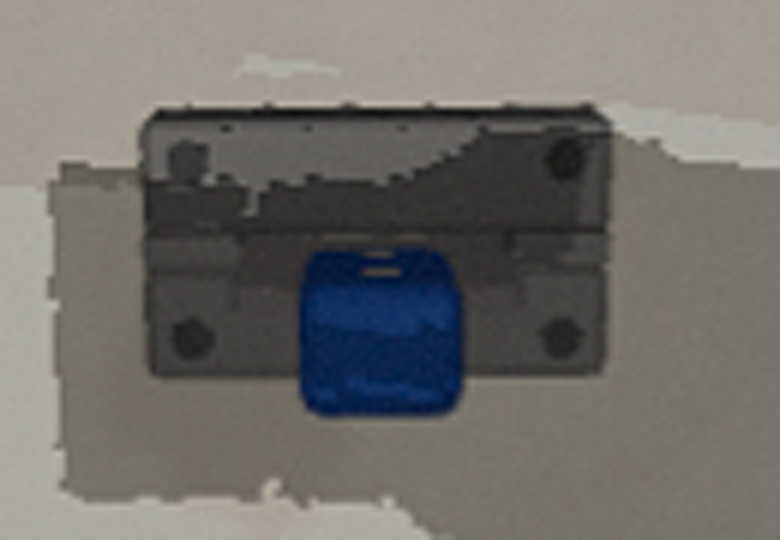

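```bash
python3 - <<'E'
from h import *
c=load("wristB"); f=lambda P:[np.array(p)/6+[260,150] for p in P]
H=onz(c,f([(188,158),(565,158),(193,338),(562,338)]),.03); print(H.round(4),H.mean(0))
for a,b in((0,1),(2,3)):
    d=H[b]-H[a];print("yaw",np.degrees(np.arctan2(-d[0],d[1])))
C=onz(c,f([(145,118),(607,118),(604,376),(150,376)]),.03);print(C.round(4),C.mean(0))
for a,b in((0,1),(3,2)):
    d=C[b]-C[a];print("yaw",np.degrees(np.arctan2(-d[0],d[1])),np.linalg.norm(d))
G=onz(c,f([(302,400),(463,400),(382,415),(382,282)]),.15);print(G.round(4),np.linalg.norm(G[0]-G[1]))
E
```

```text
[[ 0.4356 -0.2257  0.03  ]
 [ 0.4271 -0.1464  0.03  ]
 [ 0.474  -0.2213  0.03  ]
 [ 0.4654 -0.1418  0.03  ]] [ 0.4505445  -0.18379543  0.03      ]
yaw 6.11732674648354
yaw 6.106038751888533
[[ 0.4283 -0.2355  0.03  ]
 [ 0.4179 -0.1387  0.03  ]
 [ 0.4728 -0.1315  0.03  ]
 [ 0.4833 -0.23    0.03  ]] [ 0.45055764 -0.18389398  0.03      ]
yaw 6.119529732345281 0.09734163486074729
yaw 6.103297606018659 0.09902132342194395
[[ 0.4595 -0.1967  0.15  ]
 [ 0.4568 -0.1715  0.15  ]
 [ 0.4605 -0.1839  0.15  ]
 [ 0.4396 -0.1863  0.15  ]] 0.025361720965112116
```

```bash
python3 - <<'E'
from h import *
q=R2q(toolR(np.radians(6.1)))
env.move_pose((.4503,-.1848,.20),q)
env.servo_line((.4503,-.1848,.115),rate=.1)
print(env.current_position(),env.current_wrist_force())
env.move_gripper(.015,55)
print(env.current_width(),env.current_wrist_force(),env.current_position(),env.current_t())
snap("wrist","wristC")
E
```

```text
[ 0.45092569 -0.18489464  0.11567047] [ 0.24914773 -0.17004454  0.268089  ]
0.02491851720760349 [-0.62613334 -0.77628778 -1.04509186] [ 0.45030666 -0.18481232  0.11498565] 3.8667
```

View pics/wristC.png

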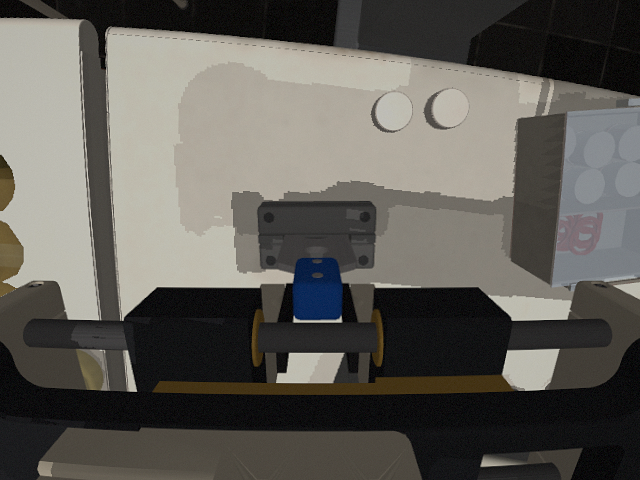

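Gripped at 25 mm width. Lifting straight up, then moving over the cabinet at carry height.

```bash
cat >> h.py <<'E'
YAW=np.radians(-10.1); CC=np.array([.6479,-.0502]); TF=.107  # TCP above foot
def cab(x,y): 
    return CC+np.array([[np.cos(YAW),-np.sin(YAW)],[np.sin(YAW),np.cos(YAW)]])@np.array([x,y])
def tcp_for(x,y,footz): return np.r_[cab(x,y),footz+TF]
E
python3 - <<'E'
from h import *
p=np.array(env.current_position())
env.servo_line((.4503,-.1848,.18),rate=.08)
print(env.current_wrist_force(),env.current_width())
env.servo_line((.4503,-.1848,.33),rate=.2); env.hold(.2)
print(env.current_wrist_force(),env.current_width(),env.current_position())
c=snap("wrist","wristD")
t=tcp_for(-.024,-.012,.215); print(t)
env.move_pose(t,R2q(toolR(YAW))); env.hold(.2)
snap("wrist","wristE"); snap("side","sideE")
print(env.current_position(),env.current_wrist_force(),env.current_t())
E
```

```text
[-0.21660795  0.33835048 -1.74189937] 0.024530267431727575
[-0.42147828 -0.81508048 -1.01629528] 0.025170105094417475 [ 0.44986936 -0.18472883  0.3288307 ]
[ 0.62216752 -0.05780524  0.322     ]
[ 0.62179102 -0.05844856  0.32272639] [ 0.76084619  0.27724588 -0.36861304] 7.2
```

View pics/wristD.png

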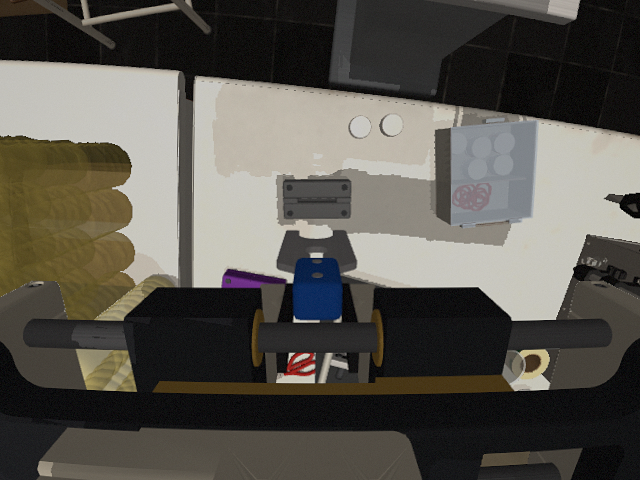

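View pics/wristE.png

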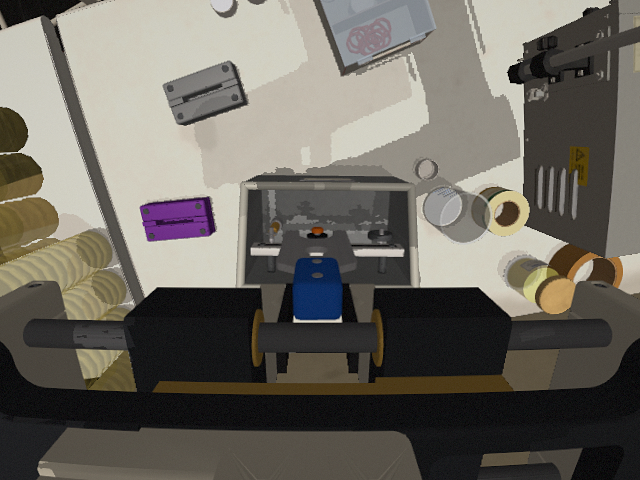

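View pics/sideE.png

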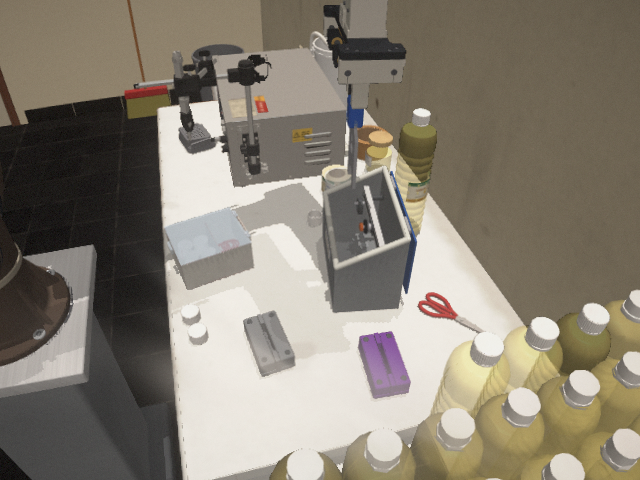

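The gauge is held upright, the rest is empty, and the wrist sees the stud head at (318,232) through the gauge's fork. I'll measure the alignment in an enlarged crop.

```bash
python3 - <<'E'
from h import *
c=load("wristE"); crop(c,230,165,425,315,4,"c5")
E
```

```text
(no output)
```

View pics/c5.png

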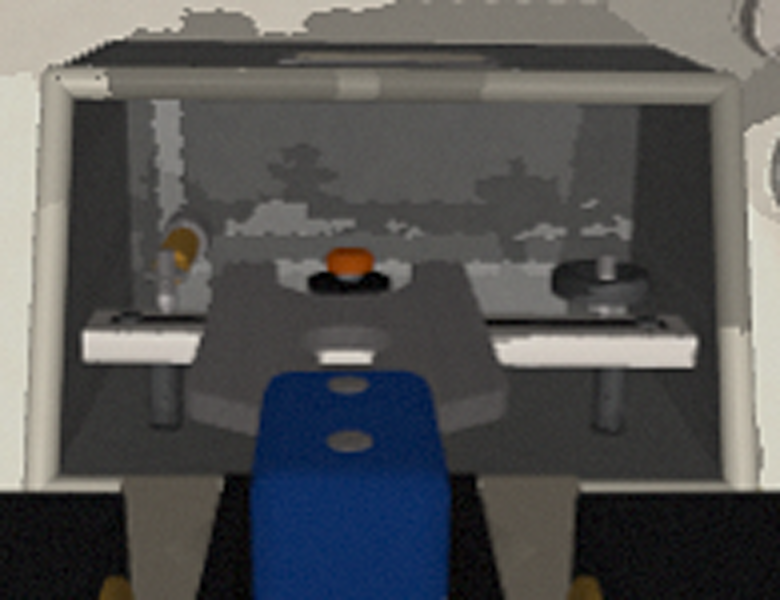

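```bash
python3 - <<'E'
from h import *
c=load("wristE"); f=lambda P:[np.array(p)/4+[230,165] for p in P]
L=onz(c,f([(100,80),(700,92)]),.109); d=L[1]-L[0]; print("front",L.round(4),"yaw",np.degrees(np.arctan2(-d[0],d[1])))
L=onz(c,f([(83,328),(697,333)]),.128); d=L[1]-L[0]; print("rail top front edge?",L.round(4),np.degrees(np.arctan2(-d[0],d[1])),np.linalg.norm(d))
# frame corners: front mids
K=onz(c,f([(55,80),(728,92)]),.109); print("front corners",K.round(4),np.linalg.norm(K[1]-K[0]))
hsv=cv2.cvtColor(c["img"],cv2.COLOR_BGR2HSV); m=cv2.inRange(hsv,(3,150,100),(16,255,255)); m[:220]=0;m[245:]=0
n,l,s,cc=cv2.connectedComponentsWithStats(m)
for i in range(1,n):
    if s[i,4]>8: print(s[i],cc[i],onz(c,[cc[i]],.116))
R=q2R(env.current_ee_rot());p=np.array(env.current_position())
def tool(X): return (np.array(X)-p)@R
S=onz(c,f([(351,262)]),.116)[0]; print("stud",S,"tool",tool(S))
# gauge features: shoulders top z? foot z=p2-.107
fz=p[2]-TF
for nm,uv,h in [("grip top",(349,440),.142),("shoulder",(348.5,400),.084),("hole",(345,340),.068),("fork",(343.5,280),.01)]:
    X=onz(c,f([uv]),fz+h)[0]; print(nm,tool(X).round(4))
a=Ro.from_matrix(R).as_matrix(); print(R.round(4), np.degrees(np.arctan2(-R[0,2],R[1,2])))
print(p-cab(0,0).tolist().__add__([0]))
E
```

```text
front [[ 0.5784 -0.1258  0.109 ]
 [ 0.6138  0.0517  0.109 ]] yaw -11.255100275893351
rail top front edge? [[ 0.6485 -0.1439  0.128 ]
 [ 0.6829  0.0387  0.128 ]] -10.662716144434162 0.18584159744378528
front corners [[ 0.576  -0.1391  0.109 ]
 [ 0.6152  0.0601  0.109 ]] 0.20306551503798248
[312 228  11   6  53] [316.9245283  230.18867925] [[ 0.64505304 -0.06205589  0.116     ]]
stud [ 0.64561878 -0.06113002  0.116     ] tool [ 0.20675162 -0.02371372  0.00147723]
grip top [-0.035   0.0153  0.0007]
shoulder [ 0.023  -0.0008  0.0006]
hole [0.039  0.0048 0.    ]
fork [ 0.097   0.0002 -0.0004]
[[ 1.100e-03 -9.844e-01  1.761e-01]
 [ 2.000e-04  1.761e-01  9.844e-01]
 [-1.000e+00 -1.000e-03  4.000e-04]] -10.144089869433937
[-0.02610898 -0.00824856  0.32272639]
```

```bash
cat >> h.py <<'E'
YAW=np.radians(-10.6)
EX=np.array([np.cos(YAW),np.sin(YAW)]);EY=np.array([-np.sin(YAW),np.cos(YAW)])
S0=np.array([.6440,-.0615]); OY=.0004   # stud head centre; hole-in-tool correction
def T(x,y,footz): # gauge plate at x,y relative to hanging point (stud), cabinet axes
    return np.r_[S0+EX*(x+.00525)+EY*(y+OY),footz+TF]
E
python3 - <<'E'
from h import *
q=R2q(toolR(YAW))
env.servo_line(T(-.028,0,.215),q,rate=.1); env.servo_line(T(-.028,0,.135),rate=.1); env.hold(.2)
print(T(-.028,0,.135),env.current_position(),env.current_wrist_force(),env.current_t())
c=snap("wrist","wristF"); crop(c,200,150,440,315,3.3,"c6"); snap("side","sideF")
E
```

```text
[ 0.6217118  -0.05692193  0.242     ] [ 0.62202093 -0.05692068  0.24270536] [-0.0319909   0.05475152 -2.09499549] 8.6
```

View pics/c6.png

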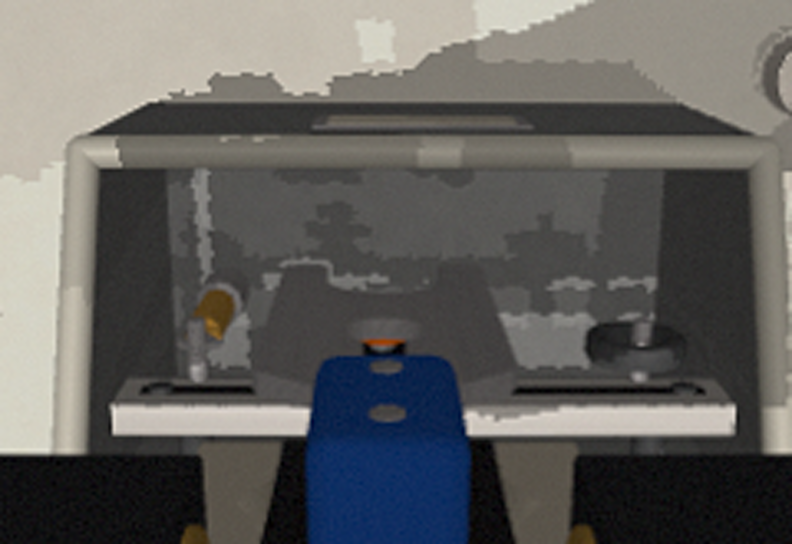

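View pics/sideF.png

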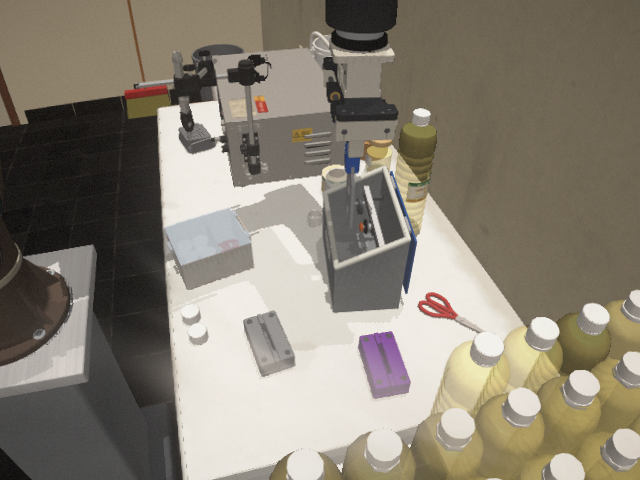

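The frame is square in the picture, and the stud's orange (mid column 383) is centred in the keyhole (mid 384). Lowering to hole height, then advancing in small steps with force checks.

```bash
cat >> h.py <<'E'
def F(n=8):
    a=[]
    for _ in range(n):
        env.hold(.02); a.append(env.current_wrist_force())
    a=np.mean(a,0); return np.array([a[:2]@EX,a[:2]@EY,a[2]])
E
python3 - <<'E'
from h import *
env.servo_line(T(-.028,0,.056),rate=.08); env.hold(.2)
b=F(15); print("base",b,env.current_position()-T(-.028,0,.056))
np.save("base.npy",b)
for x in [-.020,-.014,-.012,-.010,-.008,-.006,-.004]:
    env.servo_line(T(x,0,.056),rate=.04); f=F()-b
    p=np.array(env.current_position()); print(x,f.round(2),((p[:2]-T(0,0,0)[:2])@EX).round(4),env.current_t())
    if abs(f[0])>3: break
snap("wrist","wristG");
E
```

```text
base [-0.19972363  0.10959283 -1.54190949] [ 3.57341013e-05 -1.25293367e-05  1.18498003e-04]
-0.02 [-0.07 -0.3  -0.09] -0.0201 10.7667
-0.014 [ 0.09 -0.39  0.11] -0.014 11.2
-0.012 [-0.03 -0.35 -0.14] -0.012 11.5833
-0.01 [ 0.38 -0.15  0.07] -0.01 11.9667
-0.008 [ 0.1  -0.07 -0.01] -0.008 12.35
-0.006 [ 0.22 -0.44 -0.01] -0.006 12.7333
-0.004 [0.15 0.08 0.05] -0.004 13.1167
```

```bash
python3 - <<'E'
from h import *
b=np.load("base.npy")
for x in [-.003,-.002,-.001,0,.001,.002,.003]:
    env.servo_line(T(x,0,.056),rate=.04); f=F()-b
    p=np.array(env.current_position()); print(x,f.round(2),((p[:2]-T(0,0,0)[:2])@EX).round(4),env.current_t())
    if abs(f[0])>5 or abs(f[1])>3 or abs(f[2])>3: break
c=snap("wrist","wristH");crop(c,200,150,440,315,3.3,"c7")
c=snap("side","sideH");crop(c,310,140,430,260,5,"c8")
E
```

```text
-0.003 [ 0.54 -0.06  0.28] -0.003 13.55
-0.002 [0.28 0.09 0.12] -0.002 13.9333
-0.001 [-0.59  0.32  0.55] -0.0011 14.3167
0 [-1.81 -0.06  0.79] -0.0002 14.7
0.001 [-2.33  0.2   0.4 ] 0.0009 15.0833
0.002 [-2.53  0.    0.67] 0.0019 15.4667
0.003 [-2.83  0.05  0.5 ] 0.0029 15.85
```

View pics/c7.png

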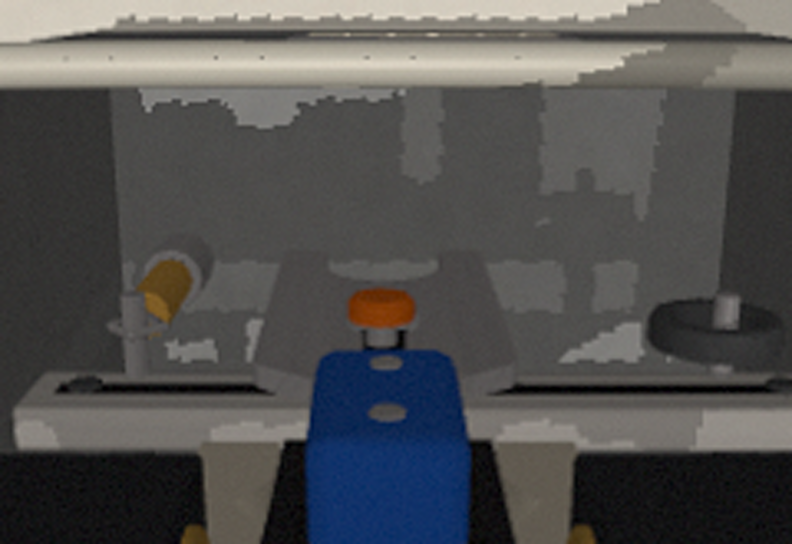

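View pics/c8.png

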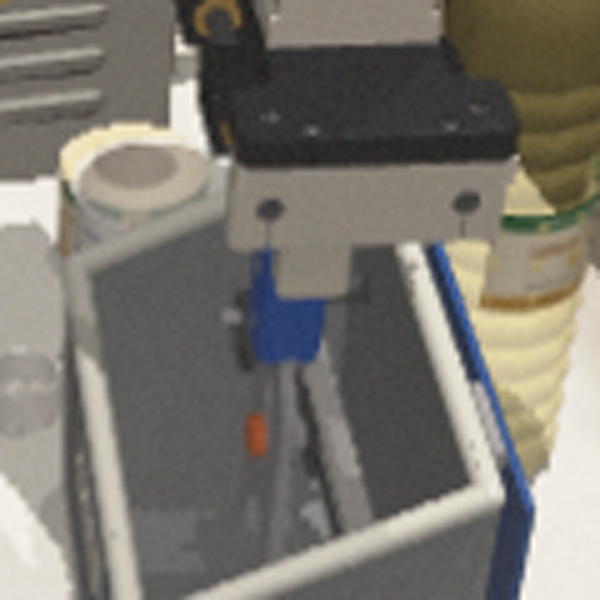

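The head is through the keyhole (orange at 381,308 in front of the plate, stem visible behind). The collar started to give at about −1 mm and shows 2.8 N. I'll push to mid-stroke and slide down step by step.

```bash
python3 - <<'E'
from h import *
b=np.load("base.npy")
for x in [.004,.0046]:
    env.servo_line(T(x,0,.056),rate=.04); f=F()-b; print(x,f.round(2))
env.hold(.2)
for z in [.053,.050,.048,.046,.044,.042,.040,.038,.0365]:
    env.servo_line(T(.0046,0,z),rate=.04); f=F(6)-b
    p=np.array(env.current_position()); d=p-T(0,0,0); print(z,f.round(2),(d[:2]@EX).round(4),(d[:2]@EY).round(4),d[2].round(4),env.current_t())
    if abs(f[0])>7 or abs(f[1])>4 or abs(f[2])>4: break
c=snap("wrist","wristI");crop(c,200,150,440,315,3.3,"c9")
E
```

```text
0.004 [-3.17 -0.43  0.28]
0.0046 [-3.27 -0.13  0.1 ]
0.053 [-3.57 -0.39  0.22] 0.0045 0.0 0.0528 17.2667
0.05 [-3.31  0.15 -0.21] 0.0044 0.0 0.0497 17.6167
0.048 [-3.15 -0.33  0.31] 0.0045 -0.0 0.0479 17.9667
0.046 [-3.49 -0.12  0.96] 0.0045 -0.0 0.0459 18.3167
0.044 [-3.35  0.09  1.23] 0.0045 0.0 0.0438 18.6667
0.042 [-3.27 -0.26  0.64] 0.0045 0.0 0.0418 19.0167
0.04 [-3.69  0.14  0.49] 0.0045 0.0 0.0398 19.3667
0.038 [-3.45  0.41  0.8 ] 0.0045 0.0 0.0378 19.7167
0.0365 [-3.78 -0.01  0.95] 0.0046 -0.0 0.0364 20.0667
```

View pics/c9.png

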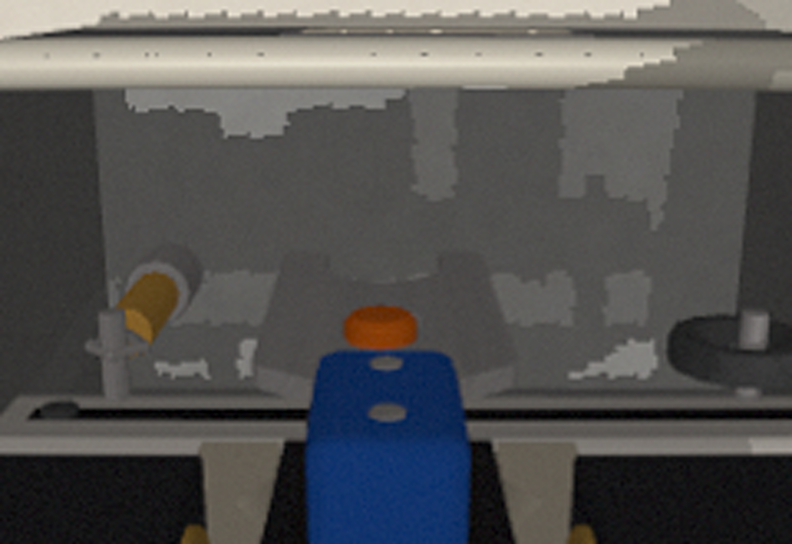

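```bash
python3 - <<'E'
from h import *
b=np.load("base.npy")
for z in [.0358,.0352,.0346,.0340,.0334,.0328,.0322]:
    env.servo_line(T(.0046,0,z),rate=.04); f=F(8)-b
    p=np.array(env.current_position()); d=p-T(0,0,0); print(z,f.round(2),d[2].round(4),env.current_t())
    if abs(f[0])>7 or abs(f[1])>4 or f[2]>5: break
E
```

```text
0.0358 [-3.43 -0.48  2.34] 0.0359 20.5
0.0352 [-4.06 -1.1   4.4 ] 0.0355 20.8833
0.0346 [-4.16 -0.81  7.16] 0.0353 21.2667
```

Vertical contact came at foot z about 35.5 mm, which is the expected home height. I'll ease off the press, let the collar bring the plate to the head, then look before letting go.

```bash
python3 - <<'E'
from h import *
b=np.load("base.npy")
env.servo_line(T(.0046,0,.0352),rate=.02)
for x in [.0036,.0026,.002,.0014,.001,.0006]:
    env.servo_line(T(x,0,.0352),rate=.03); f=F(8)-b; print(x,f.round(2),env.current_t())
    if f[0]>-.5: break
c=snap("wrist","wristJ");crop(c,200,150,440,315,3.3,"c10")
c=snap("side","sideJ");crop(c,310,140,430,260,5,"c11")
E
```

```text
0.0036 [-2.   -1.6   5.13] 21.9
0.0026 [-0.12 -2.27  4.7 ] 22.2833
```

View pics/c11.png

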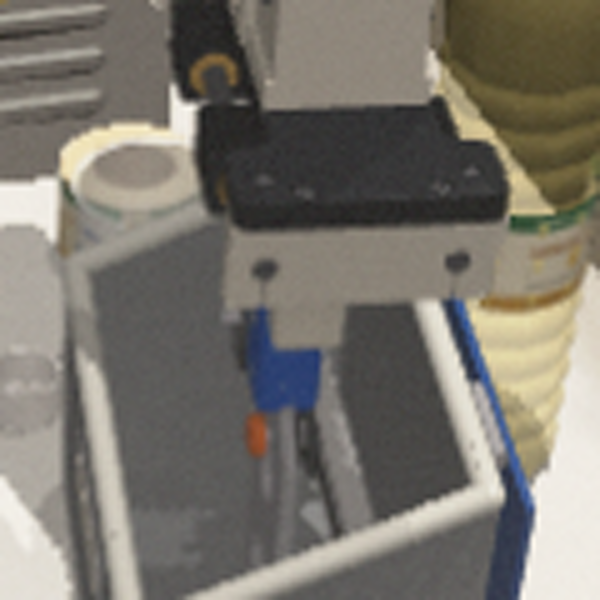

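View pics/c10.png

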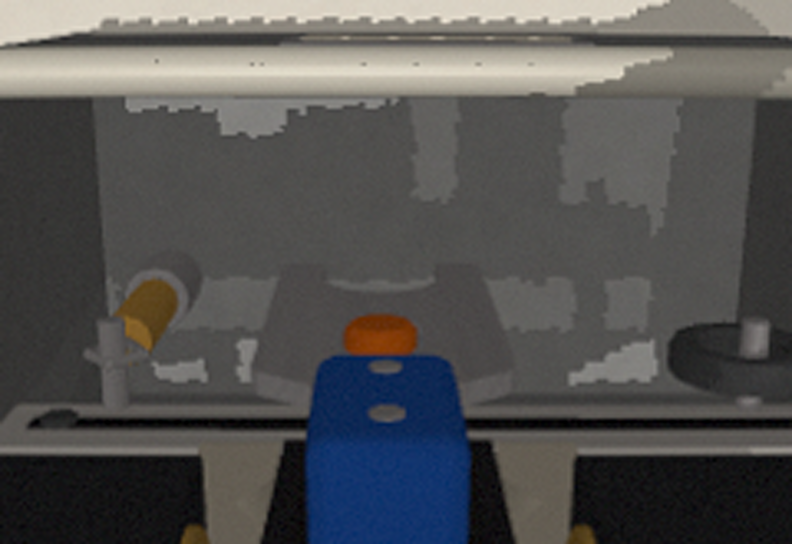

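```bash
python3 - <<'E'
from h import *
b=np.load("base.npy")
env.move_gripper(.05); env.hold(.2)
print(env.current_width(),(F()-b).round(2),env.current_position()-T(.0026,0,.0352))
c=snap("wrist","wristK");crop(c,200,150,440,315,3.3,"c12")
c=snap("side","sideK");crop(c,310,140,430,260,5,"c13")
print(env.current_t())
E
```

```text
0.05039649390623005 [ 0.29 -0.06  1.63] [-1.55206896e-05 -1.19830908e-06 -2.79142662e-05]
23.4833
```

View pics/c12.png

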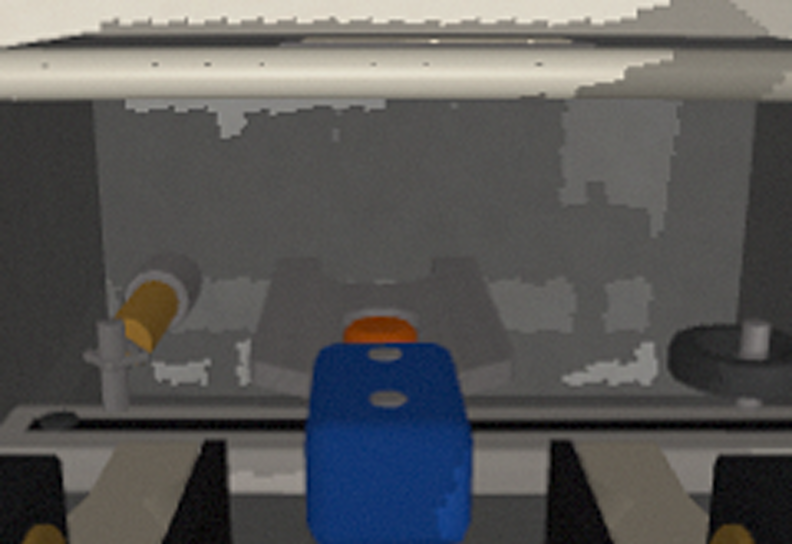

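View pics/c13.png

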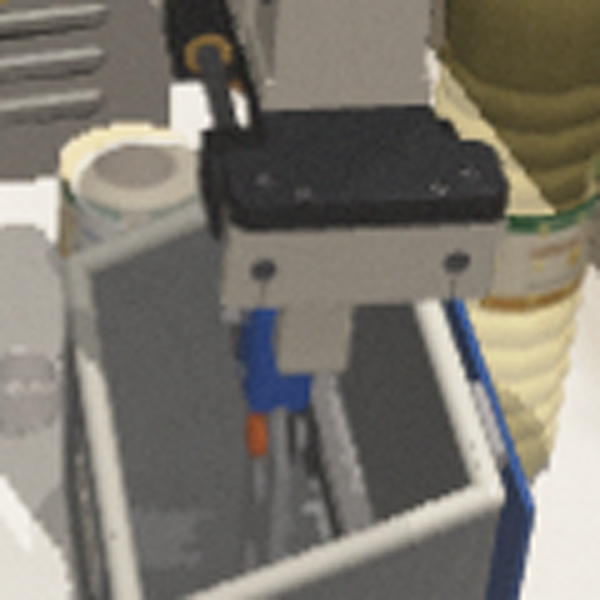

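Released: force is near zero and the gauge stays on the stud. Retreating straight up and checking from above.

```bash
python3 - <<'E'
from h import *
b=np.load("base.npy")
env.servo_line(T(.0026,0,.10),rate=.08); print((F()-b).round(2))
env.servo_line(T(.0026,0,.23),rate=.15)
c=snap("wrist","wristL");crop(c,200,150,440,315,3.3,"c14")
c=snap("side","sideL");crop(c,310,140,430,260,5,"c15")
c=snap("scene","sceneL");crop(c,265,150,405,290,4,"c16")
print(env.current_t())
E
```

```text
[ 0.09 -0.15  1.43]
25.7417
```

View pics/c14.png

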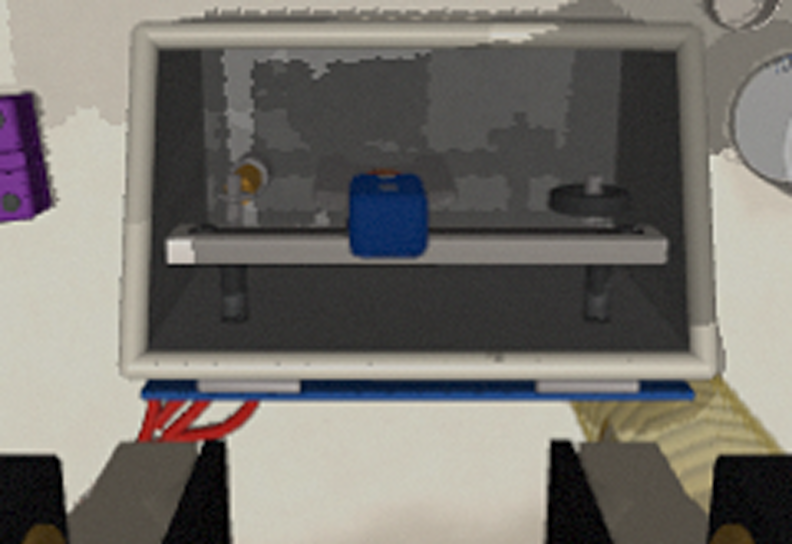

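View pics/c15.png

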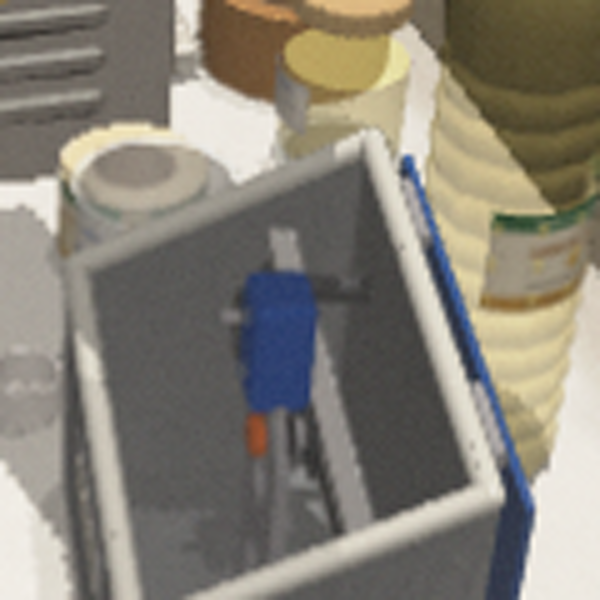

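View pics/c16.png

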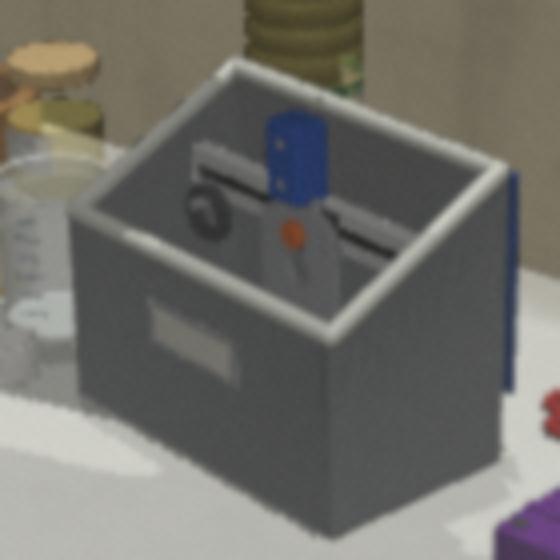

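```bash
python3 - <<'E'
from h import *
sc,si,w=load("sceneL"),load("sideL"),load("wristL")
def g(p,o,s): return (np.array(p,float)+.5)/s-.5+np.array(o)
a=g((297,119),(265,150),4);b=g((282,281),(310,140),5);c=g((388,202),(200,150),3.3)
X,r=tri([(sc,a),(si,b),(w,c)]);print("grip top",X,r)
ref=np.r_[S0+EX*.00525,.1775]
d=X-ref; print("dx,dy,dz",d[:2]@EX,d[:2]@EY,d[2])
Y=onz(w,[c],.1775)[0]-ref; print("wrist only",Y[:2]@EX,Y[:2]@EY)
# grip yaw from rear top edge / front top edge in wrist
L=onz(w,[g((352,250),(200,150),3.3),g((427,250),(200,150),3.3)],.1775);e=L[1]-L[0];print(np.degrees(np.arctan2(-e[0],e[1])),np.linalg.norm(e))
E
```

```text
grip top [ 0.64599276 -0.06206861  0.17888527] [np.float64(0.003431678967181648), np.float64(0.003684959478258683), np.float64(0.005412275453460305)]
dx,dy,dz -0.0031866516404566642 -0.0001923385641333779 0.0013852655476788989
wrist only -0.008206239346425918 0.001340096077959249
-10.620493477909667 0.024323015852746255
```

```bash
python3 - <<'E'
from h import *
w=load("wristL")
g=lambda p:(np.array(p,float)+.5)/3.3-.5+np.array((200,150))
ref=S0+EX*.00525
Y=onz(w,[g((388,258))],.1775)[0][:2]-ref;print("rear top edge x (want 11)",1e3*Y@EX)
print("pred upright (rear top, front top, front bottom)",[((proj(w,[np.r_[ref+EX*x,z]])[0]-[200,150]+.5)*3.3).round(1) for x,z in((.011,.1775),(-.011,.1775),(-.011,.1335))])
# frame reference for x bias: rear/front frame mids, expected x-local: -57.5,+52.5 from ref
for p,z in(((415,35),.109),((415,364),.161)):
    Y=onz(w,[g(p)],z)[0][:2]-ref; print(1e3*Y@EX)
E
```

```text
rear top edge x (want 11) 10.24998634976792
pred upright (rear top, front top, front bottom) [array([384.4, 260.7]), array([384.3, 193.9]), array([384.7, 171.5])]
-57.52536964729711
52.4919942548603
```

The rear top edge is at 10.2 mm (11 mm expected) and the front bottom edge matches to half a pixel. So the gauge is upright and square (−10.6° yaw), and it is seated. Handing in.

```bash
python3 - <<'E'
from h import *
env.job_done(); print(env.current_t())
E
```

```text
the job is handed in; nothing more can be done
the job is handed in; nothing more can be done
```

The gauge is hanging released on the orange-headed stud, and I handed the job in at about 26 s. No verdict is reported, so this rests on my own checks.

**What I did**
- I pulled the gauge out of the grey rest (not the purple look-alike) and lowered it upright through the cabinet opening. Nothing in the force readings or pictures suggested it touched the white frame.
- The stud was about 12 mm to −y of the cabinet's middle. The keyhole went over the head at the first try.
- The spring collar pushed back against the plate with at most about 4.2 N.
- I slid the gauge down until it seated, with the foot at about 35.5 mm, the expected home height. The vertical force there was about 7 N, well under the 25 N limit. I then let it go and backed straight up.

**Last checks**
- **Force:** after release the sideways force was about zero. The vertical reading stayed 1.4 to 1.6 N above the baseline, which I took to be the gauge's weight no longer on the gripper.
- **Pose:** in the wrist view the gauge was upright, with its grip edges within 1 mm of the predicted place. It was square to the cabinet at −10.6° yaw, behind the head.
- **Bystanders:** I never went near the bottle, beaker or cap box, and I did not measure them again at the end.

**What disagreed**
- A rough three-view fix of the grip top had 3 to 5 mm residuals, because I had picked the wrong edge of the top face. Checking single edges resolved it.
- The scene camera and the wrist camera differed by about 4 mm on the gauge's starting place. I went by the wrist camera.

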